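Pin test on the round cork sample

ROBOT

A 6-joint arm with a two-finger parallel gripper is mounted at the origin on the work surface. World frame = base frame: x ahead of the robot, y to its left, z up, the work surface at z = 0. Lengths are in m, angles in rad, forces in N, time in s.
With the tool pointing down it reaches from about 0.3 to 0.775 m from the base axis. Payload 14.6 kg.
Tool frame: the origin (TCP) lies at the very end of the fingers, on their centre line; the grasp point (between the pads) lies 19 mm behind it; x points along the fingers, z is the direction in which the jaws open and shut, and the axes are right-handed (so a half turn about x gives the same grasp; the last joint's range is limited). The gripper opens to 94 mm and grips with 3 to 60 N. Pads are 16 mm wide; open, the fingers measure 119 mm over their backs; the gripper's body (75 mm by 177 mm) begins 78 mm behind the grasp point.
Start: joints at [1.177, 0.3, 1.521, -0, 1.321, -0.067], TCP at [0.177, 0.521, 0.167] pointing down, gripper open.
Joint ranges: [-3.03, 3.03], [-0.79, 2.21], [0.23, 2.52], [-1.04, 4.18], [0, 3.07], [-2.55, 2.55]. Speed limits (rad/s): [2.22, 2.22, 2.57, 3.14, 3.14, 3.14].

INTERFACE

Orientations are given as [roll, pitch, yaw] about the fixed x, y, z axes, in that order (R = Rz(yaw) Ry(pitch) Rx(roll)).
In Python, from station import ctrl gives the robot as it stands. The module is installed in compiled form; this text tells all that it offers.
- The arm moves only by the tool servo_tool, never from a script. Its argument "motion" is one flat list of numbers, 4 for each row, row after row: the shift along the tool's x, y, z in mm, then the turn about the tool's x in degrees. In form: [dx, dy, dz, roll, dx, dy, dz, roll, ...]. A call has 1 to 20 rows; each row is the pose to reach, as a shift and turn from the pose commanded when the call began, along the tool's axes at that moment; what a row does not reach only later rows make up. A row lasts 1/8 s, in which the tool goes at most 62.5 mm and 10.7 degrees, less where a joint would pass 70% of its speed; a pose out of reach is approached as far as the arm can. A call with a gripper value outside its range is refused whole. "gripper" is the opening, from 0 (shut) to 1 (fully open), set as the call begins (left out, the last holds). The fingers move at their own pace and stop on an object; "force" is the grip in N (left out, the last holds). Time passes only in rows, so rows that repeat a pose let the fingers close. It gives the time, the measured TCP pose, the force and the opening at its end, in the units of the state.
- ctrl.get_obs(): the state, without advancing time (a new reading comes with each control period).
- ctrl.camera(name): name is "side" or "top" or "wrist"; returns a dict with "color" (480x640x3 uint8, red, green, blue), "z_map" (480x640 float32, m along the optical axis (not along the pixel's ray), 0 where there is no reading), "fx", "fy", "cx", "cy" (pixels), "rvec" (rotation vector, rad) and "tvec" (3), from world to camera coordinates, as OpenCV has them. Camera axes: x right, y down, z forward; pixel columns grow to the right and rows downward; lengths in m; the calibration is good to about 2 mm. A picture is of the moment at which its call begins.
- ctrl.hand_in(): hands the job in, once; it reports no verdict.
The state is a dict: "time_s": time; "qpos": joint angles; "joint_vel": joint speeds; "tau": joint torques, N m; "ee_pos": TCP position; "eef_rot": TCP orientation; "force": force on the tool from outside, world axes, zero at the start; "moment": the same for the moment, N m; "grip_width": finger opening in m.
Only numpy, scipy, OpenCV 4.12 (cv2) and the standard library are available. Lean on these libraries where they do the work, as an engineer would, in place of code of your own. Each camera call takes 0.05 s, during which the arm holds its last target.

TASK

Stand the pin gauge upright on the middle of the round cork sample in the baking tray, setting it down gently without shifting the sample, and let go of it. Then push its black button straight down until the pin has sunk about 10 mm into the cork (the black line on the stem meets the top of the barrel), never to the end of its stroke, and hold it there for a second. Let it spring back up and leave the gauge standing on the round sample.

Things in the scene. Friction and masses are not known exactly. Their poses are not given: they have to be found in the camera images.
- gauge: Pin gauge, loose, 0.43 kg, upright on the table left of the tray: steel foot 60 mm across, 8 mm high; round aluminium barrel 40 mm across up to 62 mm (grip it about 48 mm up, from any side); above it a 16 mm steel stem with a black button 28 mm across, its top at 88 mm. Origin: centre of the underside, z up. (The brass weight 48 mm across, without foot or black button, is not needed.)
- pin (a joint): How far the sprung pin has sunk out of the gauge's underside, m: 0 = up, 0.020 = end of stroke (button on the barrel). Grows one to one as the button is pushed down. The spring takes 1.4 N to start, 6 N at 10 mm, 10 N at the end, and brings the pin back. The thin needle enters cork freely; the black line round the stem meets the barrel's top at 10 mm.
- pin_top (a point): Centre of the flat top of the gauge's black button (28 mm across), on the gauge's axis, 88 mm above its underside with the pin up; moves down with the button.
- disc: The round pressed-cork sample: disc 90 mm across, 30 mm thick, 0.12 kg, loose in a dark baking tray (340 x 460 mm, rim 16 mm). Origin: centre of its underside, z up. A square (84 mm) and an oblong (110 x 56 mm) cork sample, as thick, lie in the same row about 140 mm apart, in any order; two cardboard tubes (45 mm high) stand near the far rim, scissors lie at the near rim.
Not all that is in view belongs to the job. Of the things that look like the gauge, take the one that is nearest to the robot's base at the start.

How it is judged:
By the outcome, as a careful person would: the job done as asked, in the order asked, and still so for the second after the job is handed in, with the robot touching nothing.
It also fails if it takes over 48 s, if anything falls off the work surface, if the arm or the gripper's body presses on something with over 40 N, if the wrist force passes 120 N, or if a joint passes its speed limit or range.

## Working session

There is one attempt and no reset: what is moved stays moved. The work goes in short steps, Python scripts to look and compute and a tool call to move; the robot and the scene stay as the last step left them, time stands still between calls to the robot, and variables do not carry over. Pictures are saved under pics/ and viewed, and the job is handed in when it is done.

Besides the shell and the picture viewer there is one more tool, called as a command line: name --argument value ..., lists and objects as JSON in quotes. servo_tool: Moves the arm, as the interface text tells. Its arguments: {"type":"object","properties":{"motion":{"type":"array","items":{"type":"number"}},"gripper":{"type":"number"},"force":{"type":"number"}},"required":["motion"]}

```bash
mkdir -p pics; cat > h.py <<'E'
import numpy as np,cv2
from station import ctrl
def snap(n,f):
    c=ctrl.camera(n); cv2.imwrite('pics/'+f,c['color'][:,:,::-1]); np.savez('pics/'+f[:-4]+'.npz',**c); return c
def ray(c,u,v,z):
    R=cv2.Rodrigues(np.array(c['rvec'],float))[0]; t=np.array(c['tvec'],float).ravel()
    d=R.T@np.array([(u-c['cx'])/c['fx'],(v-c['cy'])/c['fy'],1.]); o=-R.T@t
    return o+d*(z-o[2])/d[2]
def cloud(c):
    R=cv2.Rodrigues(np.array(c['rvec'],float))[0]; t=np.array(c['tvec'],float).ravel()
    z=c['z_map'].astype(float); v,u=np.mgrid[:z.shape[0],:z.shape[1]]
    P=np.stack([(u-c['cx'])/c['fx']*z,(v-c['cy'])/c['fy']*z,z],-1)
    W=(P-t)@R; W[z==0]=np.nan; return W
def proj(c,p):
    R=cv2.Rodrigues(np.array(c['rvec'],float))[0]; q=R@np.array(p,float)+np.array(c['tvec'],float).ravel()
    return c['fx']*q[0]/q[2]+c['cx'],c['fy']*q[1]/q[2]+c['cy']
E
python3 - <<'E'
from h import *
for n in ['top','side','wrist']: snap(n,n+'0.png')
print({k:np.round(v,3) for k,v in ctrl.get_obs().items()})
E
```

```text
{'time_s': np.float64(0.15), 'qpos': array([ 1.177,  0.3  ,  1.521, -0.   ,  1.321, -0.067]), 'joint_vel': array([ 0.001, -0.002, -0.002, -0.001,  0.   ,  0.002]), 'tau': array([-0.0000e+00, -5.3196e+01, -3.5282e+01,  7.1000e-02,  2.4000e-02,
       -0.0000e+00]), 'ee_pos': array([0.176, 0.521, 0.167]), 'eef_rot': array([ 3.082,  1.57 , -1.957]), 'force': array([ 0.095, -0.453,  0.728]), 'moment': array([ 0.004, -0.009,  0.034]), 'grip_width': np.float64(0.094)}
```

View pics/top0.png

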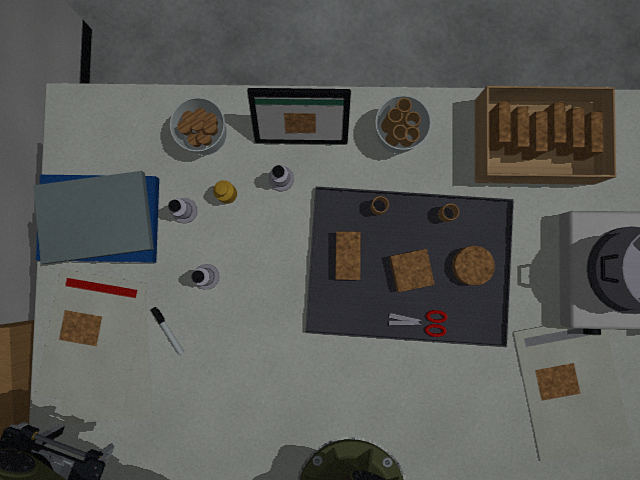

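View pics/side0.png

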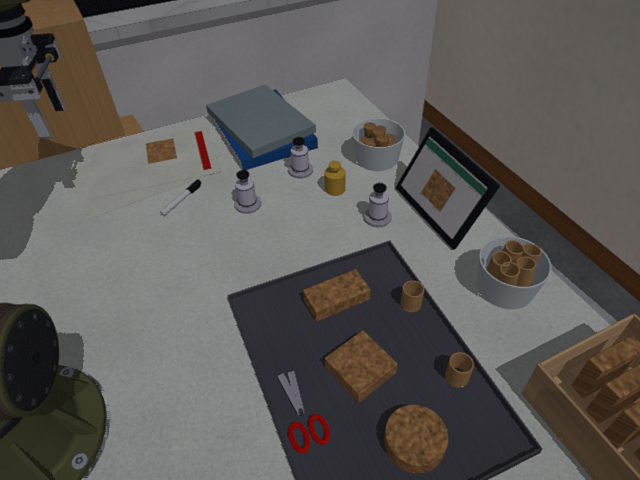

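View pics/wrist0.png

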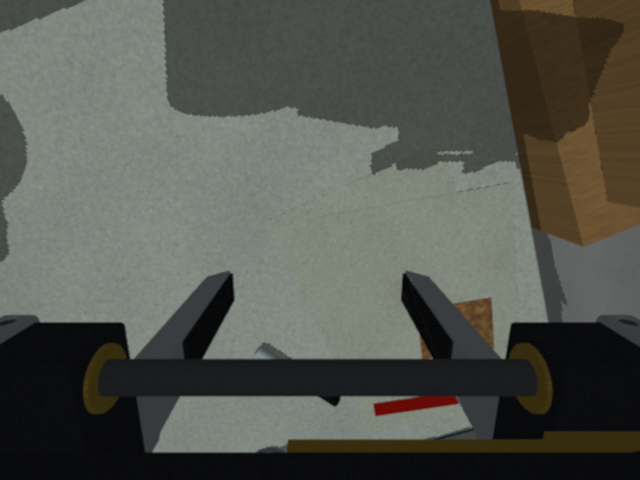

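Three things look like the gauge in the top view: (204,276), (182,208) and (280,176). The brass weight at (225,190) has no foot or black button. The base is at about (350,475), so (204,276) looks nearest. I'll measure all of them and check a crop.

```bash
python3 - <<'E'
from h import *
c=dict(np.load('pics/top0.npz')); s=dict(np.load('pics/side0.npz'))
W=cloud(c); col=c['color'].astype(int)
for n,(u,v) in dict(a=(204,276),b=(182,208),c=(280,176)).items():
    sl=np.s_[v-25:v+25,u-25:u+25]; w=W[sl].reshape(-1,3); k=col[sl].reshape(-1,3)
    m=(k.max(1)<60)&(w[:,2]>.078); f=(w[:,2]>.056)&(w[:,2]<.068)
    ctr=(np.nanmax(w[m],0)+np.nanmin(w[m],0))/2; 
    print(n,'button',m.sum(),ctr,'top z',np.nanmedian(w[m][:,2]),'barrel',f.sum(),(w[f].max(0)+w[f].min(0))/2,'R',np.hypot(*ctr[:2]))
    # ray: mask of button pixels
    vv,uu=np.nonzero((col[sl].max(2)<60)&(W[sl][...,2]>.078)); (x,y),r=cv2.minEnclosingCircle(np.stack([uu,vv],1).astype(np.float32)); print('  ray',ray(c,x+u-25,y+v-25,.088),r)
# disc
u,v=473,265; sl=np.s_[v-30:v+30,u-30:u+30]; k=cv2.cvtColor(c['color'],cv2.COLOR_RGB2HSV)
w=W[sl].reshape(-1,3); m=(w[:,2]>.022)&(w[:,2]<.06); print('disc z',np.nanmedian(w[m],0))
mm=((W[sl][...,2]>.024)).astype(np.uint8); cs,_=cv2.findContours(mm,0,1); ct=max(cs,key=cv2.contourArea); (x,y),r=cv2.minEnclosingCircle(ct); e=cv2.fitEllipse(ct)
zt=np.nanmedian(w[m],0)[2]
print('disc top',ray(c,x+u-30,y+v-30,zt),r,'ell',ray(c,e[0][0]+u-30,e[0][1]+v-30,zt),e, (w[m].max(0)+w[m].min(0))/2,w[m].max(0)-w[m].min(0))
# side view disc
Ws=cloud(s); sl=np.s_[395:479,375:460]; mm=((Ws[sl][...,2]>.028)).astype(np.uint8); w=Ws[sl][mm>0]; print('side disc',(w.max(0)+w.min(0))/2,w.max(0)-w.min(0),np.median(w[:,2]))
vv,uu=np.nonzero(mm);print(proj(s,ray(c,e[0][0]+u-30,e[0][1]+v-30,zt)))
for nm,box in dict(a=(232,165,265,215),b=(285,132,315,180),c=(362,180,395,226)).items():
    x0,y0,x1,y1=box; w=Ws[y0:y1,x0:x1].reshape(-1,3); k=s['color'][y0:y1,x0:x1].reshape(-1,3).astype(int)
    q=w[w[:,2]>.083]; print(nm,'side topz',np.median(q,0),len(q))
im=np.hstack([cv2.resize(c['color'][246:306,164:244],(400,300),interpolation=2),cv2.resize(s['color'][160:220,207:287],(400,300),interpolation=2)])
cv2.imwrite('pics/crop.png',im[:,:,::-1])
E
```

```text
a button 125 [0.48709885 0.34552936 0.08852938] top z 0.08783545287688697 barrel 134 [0.48704826 0.3431322  0.06187339] R 0.5972066855819327
  ray [0.48772671 0.34436983 0.088     ] 6.41048002243042
b button 122 [0.64148039 0.40093071 0.08721365] top z 0.08787355171137887 barrel 136 [0.64107137 0.40059271 0.06172553] R 0.7564671312584524
  ray [0.64151726 0.40028324 0.088     ] 6.18475866317749
c button 118 [0.72116783 0.17481028 0.08893993] top z 0.0881314929133046 barrel 129 [0.72136933 0.17476809 0.0621076 ] R 0.7420523378765767
  ray [0.72091043 0.17447784 0.088     ] 6.123264312744141
disc z [ 0.52303375 -0.26871298  0.03435661]
disc top [ 0.52305178 -0.26885125  0.03435661] 20.47662925720215 ell [ 0.52284177 -0.26892726  0.03435661] ((30.55807113647461, 30.26546859741211), (38.742740631103516, 39.82841110229492), 103.78080749511719) [ 0.52249198 -0.27012     0.03157255] [0.08868691 0.08960831 0.01912367]
side disc [ 0.52359995 -0.27020299  0.03354018] [0.0896973  0.09061031 0.01095298] 0.034555993945659606
(np.float64(414.87767615834355), np.float64(432.87222303481394))
a side topz [0.48792483 0.34248825 0.0890539 ] 104
b side topz [0.64229532 0.39867397 0.08891445] 82
c side topz [0.72040901 0.17230869 0.08864612] 111
```

```bash
python3 - <<'E'
from h import *
o=ctrl.get_obs()
from scipy.spatial.transform import Rotation as R
print(np.round(R.from_euler('xyz',o['eef_rot']).as_matrix(),3))
E
```

```text
[[-0.    -0.947  0.321]
 [-0.001  0.321  0.947]
 [-1.     0.    -0.001]]
```

View pics/crop.png

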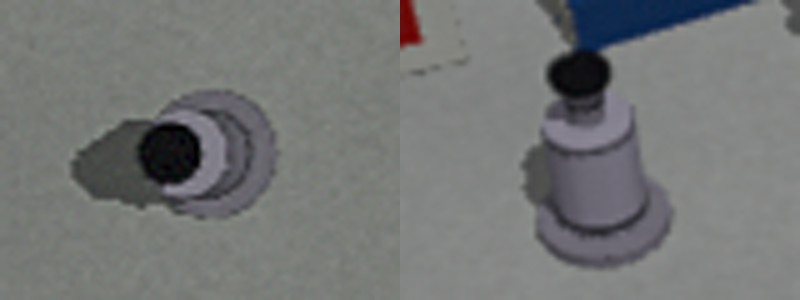

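The crop shows the steel foot, the barrel and the black button, so (204,276) is the gauge, with its base at about (0.4875, 0.3435). The disc centre is at (0.523, -0.269), its top at about 0.0345. Next I move above the gauge.

servo_tool --motion '[0,-15,-3,0,0,-45,-9,0,0,-85,-17,0,0,-125,-25,0,0,-165,-32,0,0,-205,-40,0,0,-245,-48,0,0,-285,-56,0,0,-320,-62,0,0,-342,-66,0,0,-351,-68,0,0,-351,-68,0,0,-351,-68,0]'

```text
time_s: 1.78
ee_pos: [0.4865, 0.3444, 0.1673]
eef_rot: [0.451, 1.571, 1.696]
force: [0.3, 0.0, -0.9]
grip_width: 0.0945
```

```bash
python3 - <<'E'
from h import *
print({k:np.round(v,4) for k,v in ctrl.get_obs().items()})
snap('wrist','w1.png'); snap('side','s1.png')
E
```

```text
{'time_s': np.float64(1.775), 'qpos': array([ 5.5450e-01,  4.0300e-01,  1.3824e+00,  1.0000e-04,  1.3562e+00,
       -6.9050e-01]), 'joint_vel': array([ 0.0023, -0.0017,  0.0002, -0.0013,  0.0017, -0.0026]), 'tau': array([-6.08000e-01, -5.91243e+01, -3.57215e+01,  3.11000e-02,
        5.65000e-02, -6.10000e-03]), 'ee_pos': array([0.4865, 0.3444, 0.1673]), 'eef_rot': array([0.4512, 1.5707, 1.6962]), 'force': array([ 0.3063,  0.0103, -0.8763]), 'moment': array([0.0209, 0.084 , 0.0115]), 'grip_width': np.float64(0.0945)}
```

View pics/w1.png

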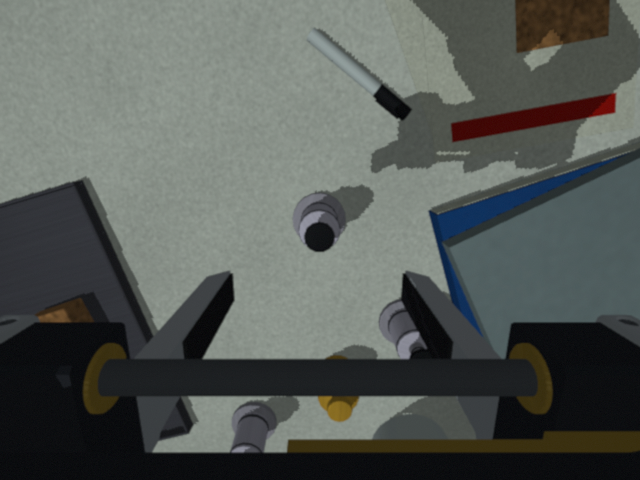

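View pics/s1.png

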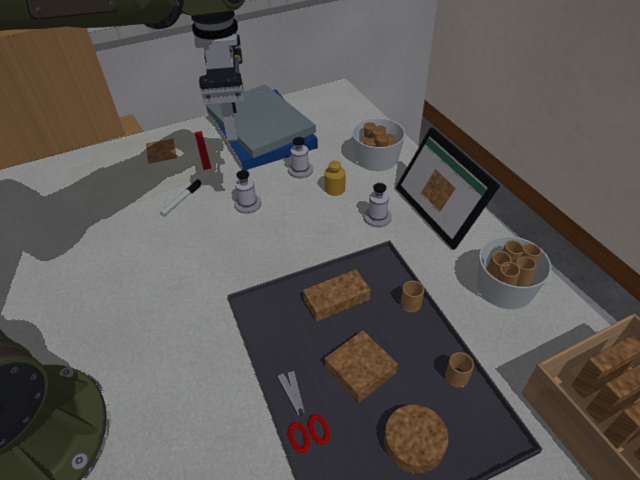

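The wrist view shows the gauge with its button at (320,236), centred between the jaws. I'll measure the lateral offset.

```bash
python3 - <<'E'
from h import *
from scipy.spatial.transform import Rotation as R
c=dict(np.load('pics/w1.npz')); o=ctrl.get_obs()
sl=np.s_[215:258,300:340]; m=(c['color'][sl].max(2)<50)
vv,uu=np.nonzero(m); (x,y),r=cv2.minEnclosingCircle(np.stack([uu,vv],1).astype(np.float32)); p=ray(c,x+300,y+215,.088)
print('button',p,r)
W=cloud(c)[190:258,285:355].reshape(-1,3); f=(W[:,2]>.003)&(W[:,2]<.02); q=W[f]; print('foot',np.nanmin(q,0),np.nanmax(q,0))
f=(W[:,2]>.082);q=W[f];print('top',(q.min(0)+q.max(0))/2)
f=(W[:,2]>.058)&(W[:,2]<.066);q=W[f];print('rim',(q.min(0)+q.max(0))/2)
Rm=R.from_euler('xyz',o['eef_rot']).as_matrix(); print(np.round(Rm,3)); print('in tool',Rm.T@(p-o['ee_pos']))
E
```

```text
button [0.48627206 0.34987103 0.088     ] 19.81171226501465
foot [0.45960158 0.31628359 0.00314176] [0.51298657 0.37518892 0.01989217]
top [0.48945339 0.34577472 0.08710632]
rim [0.4884693  0.34573174 0.06118847]
[[ 0.    -0.947  0.32 ]
 [ 0.     0.32   0.947]
 [-1.    -0.     0.   ]]
in tool [0.07940822 0.00200781 0.00510987]
```

servo_tool --motion '[10,-1,0,0,30,-1,0,0,52,-1,0,0,74,-1,0,0,96,-1,0,0,115,-1,0,0,130,-1,0,0,138,-1,0,0,138,-1,0,0,138,-1,0,0]'

```text
time_s: 3.12
ee_pos: [0.4884, 0.3437, 0.0299]
eef_rot: [-0.684, 1.57, 0.56]
force: [0.2, -0.5, 0.1]
grip_width: 0.0941
```

servo_tool --motion '[0,0,0,0,0,0,0,0,0,0,0,0,0,0,0,0,0,0,0,0,0,0,0,0]' --gripper 0.2 --force 20

```text
time_s: 3.88
ee_pos: [0.4881, 0.3435, 0.0293]
eef_rot: [-2.617, 1.571, -1.373]
force: [-0.1, -0.6, 0.7]
grip_width: 0.0377
```

```bash
python3 - <<'E'
from h import *
o=ctrl.get_obs();print({k:np.round(o[k],4) for k in ['time_s','ee_pos','force','grip_width']})
snap('wrist','w2.png'); snap('side','s2.png')
E
```

```text
{'time_s': np.float64(3.875), 'ee_pos': array([0.4881, 0.3435, 0.0293]), 'force': array([-0.0925, -0.5739,  0.6549]), 'grip_width': np.float64(0.0377)}
```

View pics/w2.png

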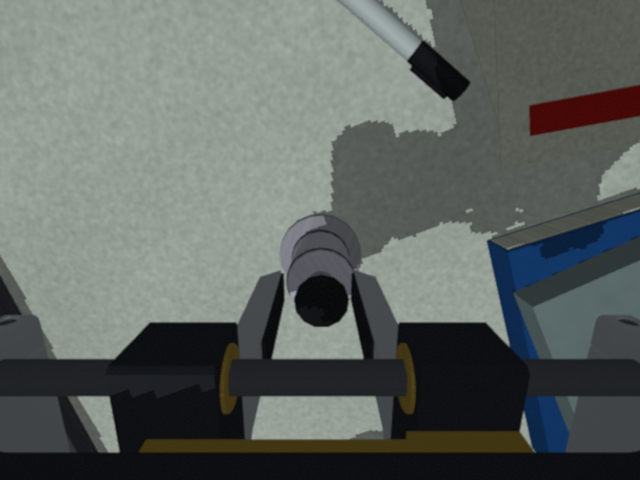

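View pics/s2.png

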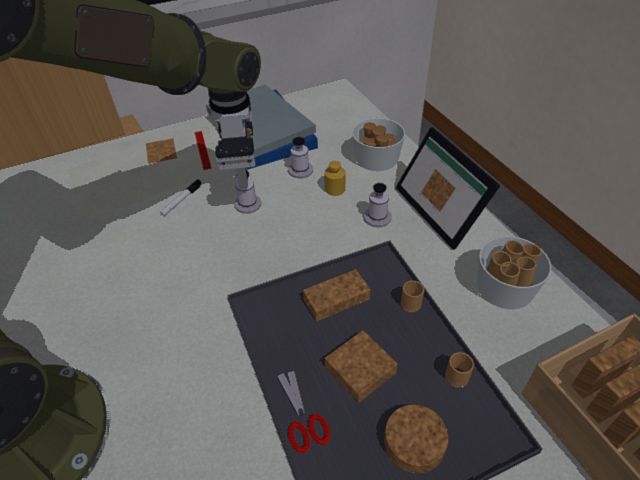

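```bash
python3 - <<'E'
from h import *
from scipy.spatial.transform import Rotation as R
o=ctrl.get_obs();Rm=R.from_euler('xyz',o['eef_rot']).as_matrix();print(np.round(Rm,3))
c=dict(np.load('pics/w2.npz')); W=cloud(c)
w=(W[200:335,275:370]-o['ee_pos'])@Rm
wz=W[200:335,275:370,2]; col=c['color'][200:335,275:370]
m=(col.max(2)<45)&(wz>.075)
for lo,hi in [(.08,.1),(.056,.068),(.004,.012)]:
    q=w[(wz>lo)&(wz<hi)&(np.abs(w[...,2])<.04)]; print(lo,np.percentile(q,[2,98],axis=0).round(4),len(q))
q=w[m];print(q.min(0),q.max(0))
s=dict(np.load('pics/side0.npz'))
for n in ['s2','side0']:
    s=dict(np.load(f'pics/{n}.npz'));W=cloud(s)[165:215,230:265].reshape(-1,3); q=W[(W[:,2]>.004)&(W[:,2]<.012)]; print(n,np.percentile(q,[3,97],axis=0).round(4))
x=s['color']
im=cv2.resize(c['color'][200:335,230:410],(800,600),interpolation=2); cv2.imwrite('pics/c2.png',im[:,:,::-1])
E
```

```text
[[ 0.    -0.947  0.321]
 [ 0.     0.321  0.947]
 [-1.    -0.     0.   ]]
0.08 [[-0.0686 -0.012  -0.0191]
 [-0.0526  0.0124  0.0243]] 2840
0.056 [[-0.0362 -0.0071 -0.0164]
 [-0.0291  0.0189  0.0195]] 1930
0.004 [[ 0.0199 -0.0099 -0.0254]
 [ 0.0235  0.0282  0.0305]] 1783
[-0.10423235 -0.01355293 -0.01961571] [-0.04574786  0.01346517  0.0207145 ]
s2 [[0.4604 0.3163 0.0041]
 [0.5491 0.4646 0.0114]]
side0 [[0.4609 0.3155 0.0042]
 [0.5485 0.4682 0.0114]]
```

View pics/c2.png

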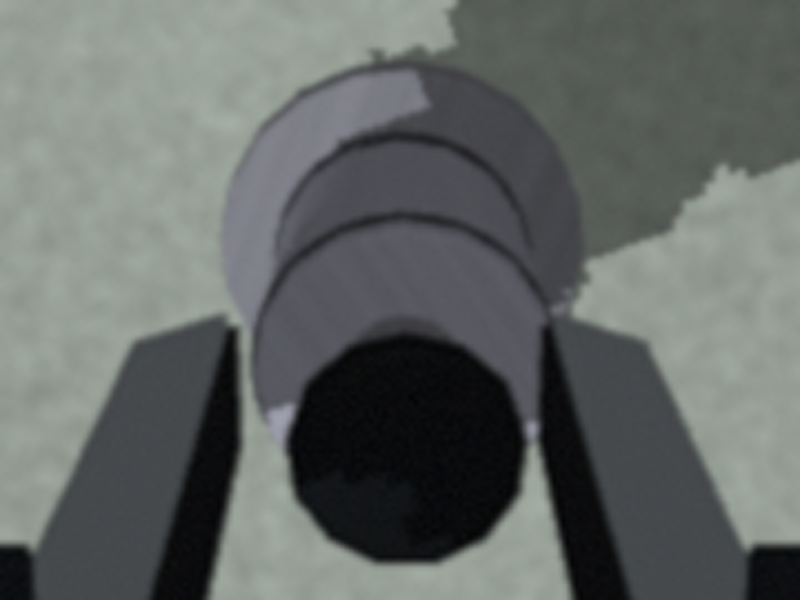

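The barrel is held centred between the pads, with the button within about 1 mm of the tool axis. Now lift.

servo_tool --motion '[-3,0,0,0,-10,0,0,0,-22,0,0,0,-38,0,0,0,-54,0,0,0,-66,0,0,0,-73,0,0,0,-75,0,0,0,-75,0,0,0]'

```text
time_s: 5.1
ee_pos: [0.4879, 0.3434, 0.1039]
eef_rot: [2.414, 1.57, -2.625]
force: [-0.1, 0.2, -5.0]
grip_width: 0.0271
```

servo_tool --motion '[0,-2,-5,0,0,-7,-17,0,0,-14,-35,0,0,-25,-63,0,0,-39,-96,0,0,-53,-131,0,0,-68,-168,0,0,-83,-206,0,0,-98,-244,0,0,-114,-282,0,0,-129,-320,0,0,-145,-358,0,0,-160,-396,0,0,-175,-433,0,0,-189,-468,0,0,-202,-501,0,0,-213,-528,0,0,-222,-549,0,0,-228,-564,0,0,-230,-569,0]'

```text
time_s: 7.6
ee_pos: [0.5231, -0.2699, 0.1041]
eef_rot: [1.194, 1.571, 2.437]
force: [-0.1, 0.5, -4.8]
grip_width: 0.0269
```

servo_tool --motion '[0,0,0,0,0,0,0,0,0,0,0,0]'

```text
time_s: 7.98
ee_pos: [0.5234, -0.2687, 0.1043]
eef_rot: [-0.408, 1.571, 0.836]
force: [0.3, 0.8, -4.7]
grip_width: 0.0269
```

```bash
python3 - <<'E'
from h import *
o=ctrl.get_obs();print({k:np.round(o[k],4) for k in ['time_s','ee_pos','eef_rot','qpos','force','grip_width']})
snap('wrist','w3.png'); snap('side','s3.png'); snap('top','t3.png')
E
```

```text
{'time_s': np.float64(7.975), 'ee_pos': array([ 0.5234, -0.2687,  0.1043]), 'eef_rot': array([-0.4084,  1.5707,  0.8364]), 'qpos': array([-5.3660e-01,  4.4030e-01,  1.4803e+00,  1.0000e-04,  1.2210e+00,
       -1.7813e+00]), 'force': array([ 0.3041,  0.7946, -4.7258]), 'grip_width': np.float64(0.0269)}
```

View pics/w3.png

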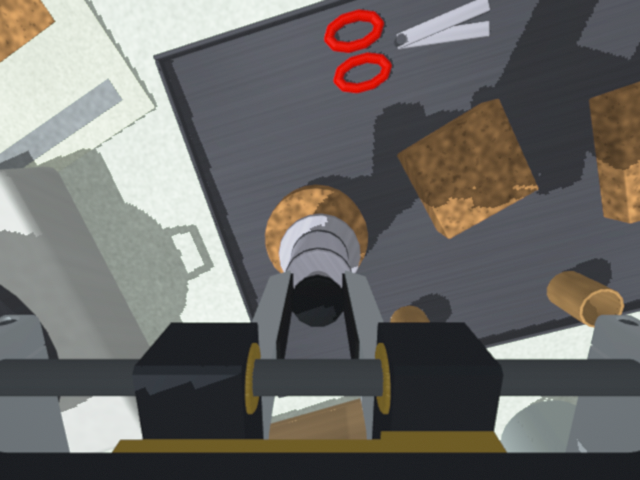

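View pics/s3.png

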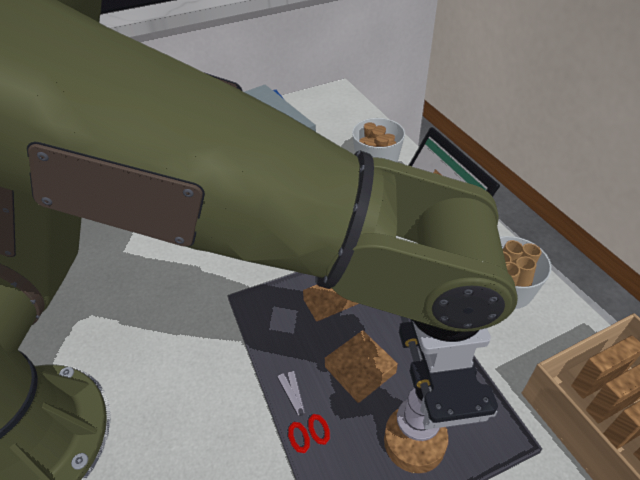

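View pics/t3.png

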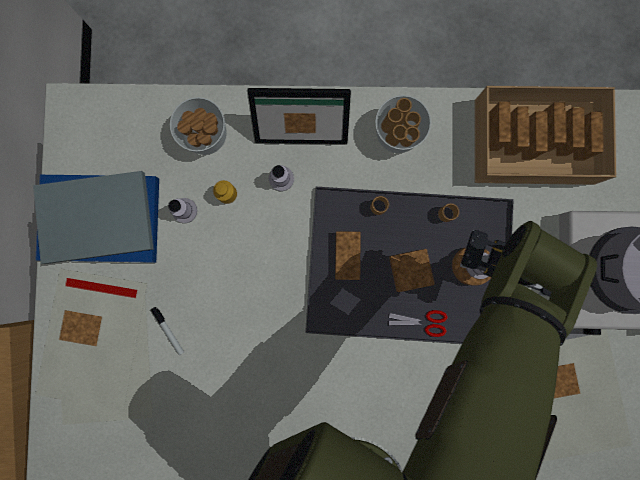

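The grip width reading dropped to 27 mm, so I'll check how the gauge sits in the hand.

```bash
python3 - <<'E'
from h import *
from scipy.spatial.transform import Rotation as R
o=ctrl.get_obs();Rm=R.from_euler('xyz',o['eef_rot']).as_matrix();p=o['ee_pos'];print(np.round(Rm,3))
for n in ['w2','w3']:
    c=dict(np.load(f'pics/{n}.npz')); W=cloud(c)
    if n=='w2': pp=np.array([.4881,.3435,.0293])
    else: pp=p
    w=(W-pp)@Rm   # tool coords
    print(n,'centre column profile (v, along x, y):')
    for v in range(200,330,6): print(v,np.round(w[v,320]*1000,1),np.round(W[v,320,2],4),c['color'][v,320], end=' | ')
    print()
    for v in (215,240,262,285,300,310):
        print(v,[(u,*np.round(w[v,u]*1000).astype(int)) for u in range(270,372,6)])
c=dict(np.load('pics/w3.npz'))
im=cv2.resize(c['color'][180:330,220:420],(800,600),interpolation=2); cv2.imwrite('pics/c3.png',im[:,:,::-1])
s=dict(np.load('pics/s3.npz'));im=cv2.resize(s['color'][360:480,350:510],(800,600),interpolation=2); cv2.imwrite('pics/c3s.png',im[:,:,::-1])
E
```

```text
[[ 0.    -0.947  0.321]
 [-0.     0.321  0.947]
 [-1.    -0.    -0.   ]]
w2 centre column profile (v, along x, y):
200 [30.  38.2  2.5] -0.0007 [153 162 153] | 206 [29.8 33.9  2.5] -0.0005 [155 164 155] | 212 [30.  29.4  2.5] -0.0007 [108 114 108] | 218 [21.3 26.7  2.4] 0.008 [121 122 130] | 224 [21.8 22.3  2.5] 0.0075 [119 120 128] | 230 [14.7 19.6  2.4] 0.0146 [38 39 42] | 236 [-2.1 19.6  2.3] 0.0314 [78 78 84] | 242 [-15.   19.1   2.2] 0.0443 [78 79 85] | 248 [-29.5  19.6   2.1] 0.0588 [46 46 50] | 254 [-31.2  16.5   2.1] 0.0605 [90 91 98] | 260 [-33.7  13.7   2.1] 0.063 [87 88 95] | 266 [-32.9   9.9   2.1] 0.0622 [89 89 96] | 272 [-35.3   7.2   2.1] 0.0646 [63 63 68] | 278 [-58.5  12.6   1.9] 0.0878 [12 11 14] | 284 [-58.6   9.5   1.9] 0.0879 [10 11 13] | 290 [-59.6   6.7   1.9] 0.0889 [12 11 13] | 296 [-60.    3.7   1.9] 0.0893 [11 12 12] | 302 [-58.3  -0.4   1.9] 0.0876 [ 6 10 11] | 308 [-58.4  -3.6   1.9] 0.0877 [11 14 15] | 314 [-58.4  -7.    1.9] 0.0877 [18 21 22] | 320 [-58.3 -10.4   1.9] 0.0876 [17 18 20] | 326 [-57.4 -14.3   1.9] 0.0867 [67 72 68] | 
215 [(270, np.int64(2
[... 10445 characters left out ...]
14)), (288, np.int64(-74), np.int64(3), np.int64(-13)), (294, np.int64(-60), np.int64(-4), np.int64(-11)), (300, np.int64(-59), np.int64(-4), np.int64(-8)), (306, np.int64(-58), np.int64(-5), np.int64(-5)), (312, np.int64(-59), np.int64(-5), np.int64(-2)), (318, np.int64(-58), np.int64(-5), np.int64(1)), (324, np.int64(-59), np.int64(-5), np.int64(4)), (330, np.int64(-58), np.int64(-5), np.int64(7)), (336, np.int64(-59), np.int64(-4), np.int64(10)), (342, np.int64(-59), np.int64(-5), np.int64(13)), (348, np.int64(-79), np.int64(5), np.int64(14)), (354, np.int64(-87), np.int64(10), np.int64(16)), (360, np.int64(-86), np.int64(9), np.int64(19)), (366, np.int64(-87), np.int64(9), np.int64(21))]
```

View pics/c3.png

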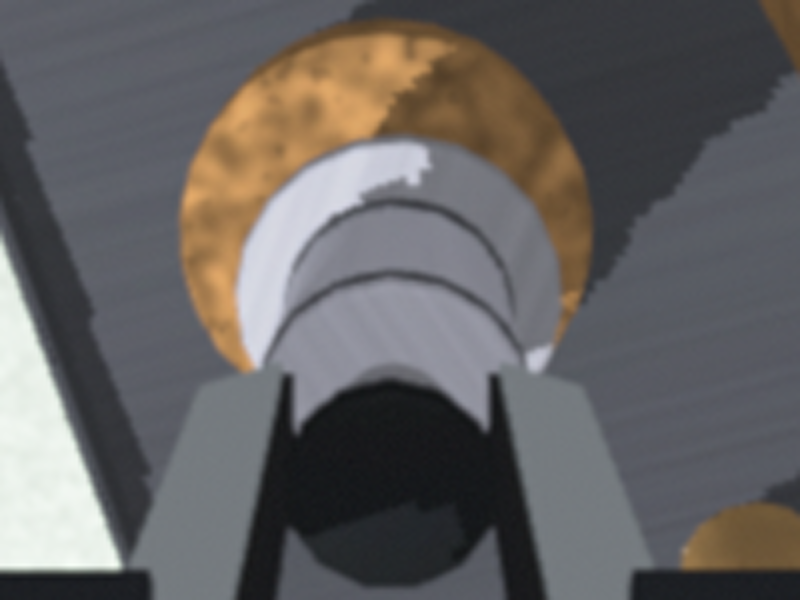

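View pics/c3s.png

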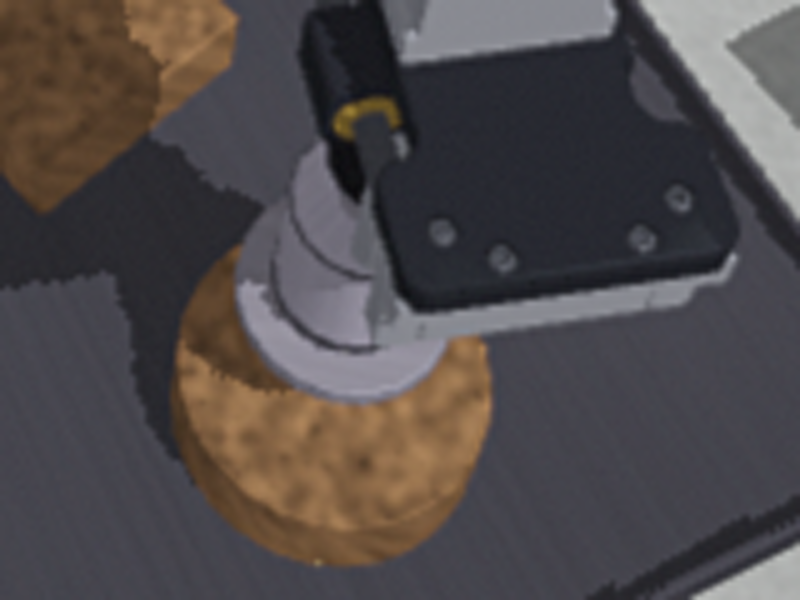

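The gauge did not slip: the button top is at tool x = -58.6 mm before and after, and the fingers only flexed. Now I compare the foot circle with the disc circle in this wrist view.

```bash
python3 - <<'E'
from h import *
from scipy.optimize import least_squares
c=dict(np.load('pics/w3.npz')); W=cloud(c)
def fit(P,r):
    s=least_squares(lambda q:np.hypot(*(P-q[:2]).T)-r,P.mean(0),loss='soft_l1',f_scale=.001); return s.x,np.abs(s.fun).mean()
hsv=cv2.cvtColor(c['color'],cv2.COLOR_RGB2HSV)
cork=((hsv[...,0]<22)&(hsv[...,1]>90)&(W[...,2]>.024)&(W[...,2]<.042)).astype(np.uint8)
cork[:, :250]=0; cork[:,385:]=0; cork[:170]=0; cork[282:]=0
# top-surface silhouette: left, right and bottom-left edges; upper rows at far side show side wall
L=[];vs=range(215,262,2)
for v in vs:
    u=np.nonzero(cork[v])[0]
    if len(u): L+=[ray(c,u.min()-.5,v,.0345)[:2]]; 
    if len(u) and u.max()>345: L+=[ray(c,u.max()+.5,v,.0345)[:2]]
P=np.array(L); print('disc',fit(P,.045),len(P))
z=.0830
foot=((W[...,2]>.077)&(W[...,2]<.088)).astype(np.uint8); foot[:, :270]=0; foot[:,370:]=0; foot[:200]=0;foot[265:]=0
Q=[]
for v in range(214,262,2):
    u=np.nonzero(foot[v])[0]
    if len(u)>1: Q+=[ray(c,u.min()-.5,v,z)[:2],ray(c,u.max()+.5,v,z)[:2]]
for u in range(300,340,2):
    v=np.nonzero(foot[:,u])[0]
    if len(v): Q+=[ray(c,u,v.min()-.5,z)[:2]]
Q=np.array(Q); print('foot',fit(Q,.030),len(Q))
print(ctrl.get_obs()['ee_pos'])
s=dict(np.load('pics/s3.npz'));Ws=cloud(s); sl=np.s_[395:479,375:460]; w=Ws[sl].reshape(-1,3); w=w[(w[:,2]>.028)&(w[:,2]<.038)]; print('disc side',w.min(0),w.max(0))
E
```

```text
disc (array([ 0.52538957, -0.26992823]), np.float64(0.0006415839530879269)) 48
foot (array([ 0.52425175, -0.2667366 ]), np.float64(0.0003242119067337439)) 68
[ 0.52335746 -0.26897812  0.10431093]
disc side [ 0.47883037 -0.31538909  0.02805009] [ 0.56605726 -0.22591428  0.03791915]
```

The gauge is within about 2–3 mm of the disc centre, so I make a small correction and descend.

servo_tool --motion '[4,-1,-1.5,0,12,-1,-1.5,0,21,-1,-1.5,0,29,-1,-1.5,0,34,-1,-1.5,0,36.5,-1,-1.5,0,37.5,-1,-1.5,0,37.5,-1,-1.5,0,37.5,-1,-1.5,0]'

```text
time_s: 9.25
ee_pos: [0.5238, -0.271, 0.067]
eef_rot: [-1.77, 1.57, -0.526]
force: [0.6, -0.2, -5.4]
grip_width: 0.0272
```

servo_tool --motion '[0.5,0,0,0,1,0,0,0,1.5,0,0,0,1.5,0,0,0]'

```text
time_s: 9.75
ee_pos: [0.5237, -0.271, 0.0652]
eef_rot: [1.356, 1.571, 2.6]
force: [0.5, 0.4, -5.1]
grip_width: 0.0271
```

servo_tool --motion '[0.4,0,0,0,0.8,0,0,0,0.8,0,0,0]'

```text
time_s: 10.12
ee_pos: [0.5237, -0.271, 0.0644]
eef_rot: [1.262, 1.571, 2.506]
force: [0.6, 0.3, -4.2]
grip_width: 0.0275
```

servo_tool --motion '[0.4,0,0,0,0.4,0,0,0]'

```text
time_s: 10.38
ee_pos: [0.5238, -0.271, 0.0641]
eef_rot: [-1.841, 1.571, -0.597]
force: [0.3, -0.2, -4.7]
grip_width: 0.0271
```

servo_tool --motion '[0.4,0,0,0,0.4,0,0,0]'

```text
time_s: 10.62
ee_pos: [0.5239, -0.271, 0.0639]
eef_rot: [-1.609, 1.57, -0.365]
force: [0.2, 0.6, -0.6]
grip_width: 0.027
```

servo_tool --motion '[0.4,0,0,0,0.4,0,0,0]'

```text
time_s: 10.88
ee_pos: [0.524, -0.271, 0.0635]
eef_rot: [-1.557, 1.57, -0.313]
force: [0.4, 0.6, 1.8]
grip_width: 0.0271
```

Contact: the weight is now on the cork. I'll check the centring before letting go.

```bash
python3 - <<'E'
from h import *
c=snap('wrist','w4.png'); s=snap('side','s4.png')
im=np.hstack([cv2.resize(c['color'][180:330,240:400],(400,375)),cv2.resize(s['color'][380:480,360:467],(400,375),interpolation=2)])
cv2.imwrite('pics/c4.png',im[:,:,::-1])
E
```

```text
(no output)
```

View pics/c4.png

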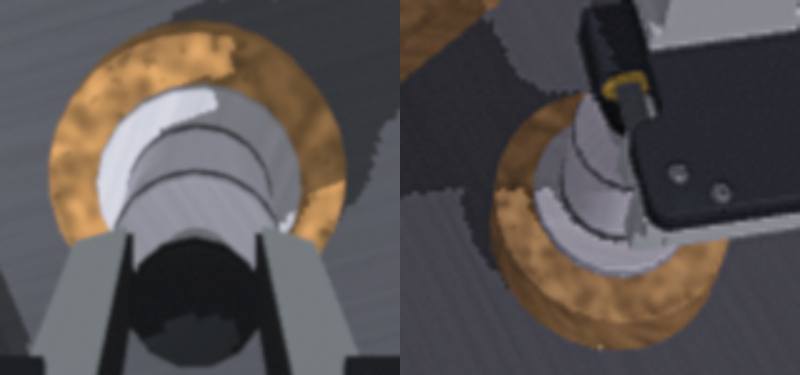

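Both views show the foot centred on the disc, with left and right margins of about 48 and 46 px in the enlarged crop. I release and retreat upward.

servo_tool --motion '[0,0,0,0,0,0,0,0,0,0,0,0,0,0,0,0,0,0,0,0,0,0,0,0,0,0,0,0]' --gripper 1

```text
time_s: 11.85
ee_pos: [0.5237, -0.271, 0.0632]
eef_rot: [2.912, 1.571, -2.127]
force: [-0.6, 1.0, -0.2]
grip_width: 0.0919
```

servo_tool --motion '[-5,0,0,0,-18,0,0,0,-36,0,0,0,-56,0,0,0,-76,0,0,0,-92,0,0,0,-100,0,0,0,-100,0,0,0,-100,0,0,0]'

```text
time_s: 12.98
ee_pos: [0.5235, -0.2708, 0.1625]
eef_rot: [1.345, 1.57, 2.589]
force: [0.0, -0.5, 0.6]
grip_width: 0.0941
```

```bash
python3 - <<'E'
from h import *
o=ctrl.get_obs();print({k:np.round(o[k],4) for k in ['time_s','ee_pos','force','grip_width']})
c=snap('wrist','w5.png');s=snap('side','s5.png')
cv2.imwrite('pics/c5s.png',cv2.resize(s['color'][340:480,340:500],(640,560),interpolation=2)[:,:,::-1])
E
```

```text
{'time_s': np.float64(12.975), 'ee_pos': array([ 0.5235, -0.2708,  0.1625]), 'force': array([ 0.001 , -0.5362,  0.5656]), 'grip_width': np.float64(0.0941)}
```

View pics/w5.png

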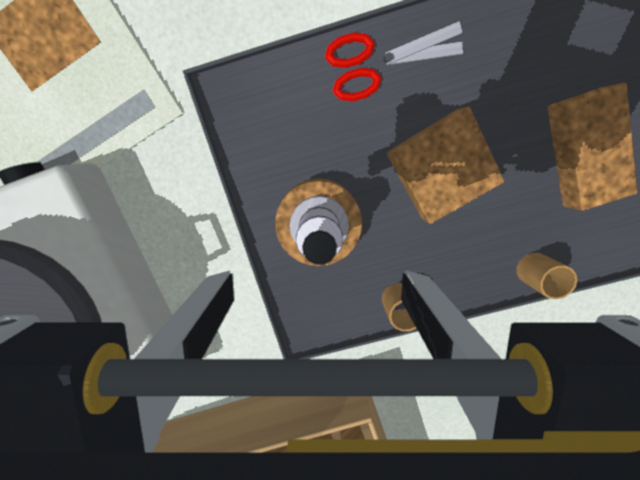

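View pics/c5s.png

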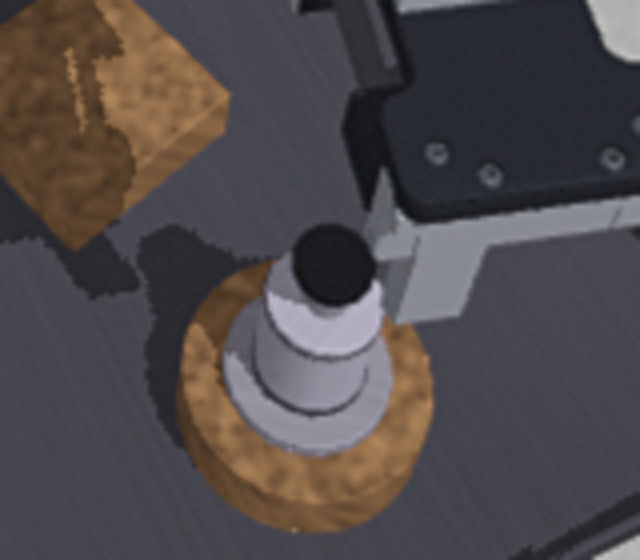

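The gauge stands upright and centred on the disc. Now I shut the fingers and approach the button.

servo_tool --motion '[0,0,0,0,0,0,0,0,0,0,0,0,0,0,0,0,0,0,0,0,0,0,0,0,0,0,0,0,0,0,0,0,0,0,0,0,0,0,0,0]' --gripper 0 --force 15

```text
time_s: 14.32
ee_pos: [0.5237, -0.271, 0.1633]
eef_rot: [-2.052, 1.571, -0.808]
force: [0.2, -0.0, -0.2]
grip_width: 0.0009
```

```bash
python3 - <<'E'
from h import *
for i in range(1):
    o=ctrl.get_obs();print({k:np.round(o[k],4) for k in ['time_s','ee_pos','force','grip_width']})
c=snap('wrist','w6.png'); W=cloud(c)
w=W[225:270,295:345].reshape(-1,3); q=w[(w[:,2]>.117)&(w[:,2]<.130)]; print('top',(q.min(0)+q.max(0))/2,np.median(q[:,2]),len(q))
o=ctrl.get_obs();print({k:np.round(o[k],4) for k in ['time_s','ee_pos','force','grip_width']})
E
```

```text
{'time_s': np.float64(14.325), 'ee_pos': array([ 0.5237, -0.271 ,  0.1633]), 'force': array([ 0.1505, -0.0438, -0.2315]), 'grip_width': np.float64(0.0009)}
top [ 0.52497974 -0.26940076  0.12069996] 0.12207039541760818 946
{'time_s': np.float64(14.375), 'ee_pos': array([ 0.5237, -0.271 ,  0.1633]), 'force': array([-0.1046,  0.1921,  0.4229]), 'grip_width': np.float64(0.0003)}
```

View pics/w6.png

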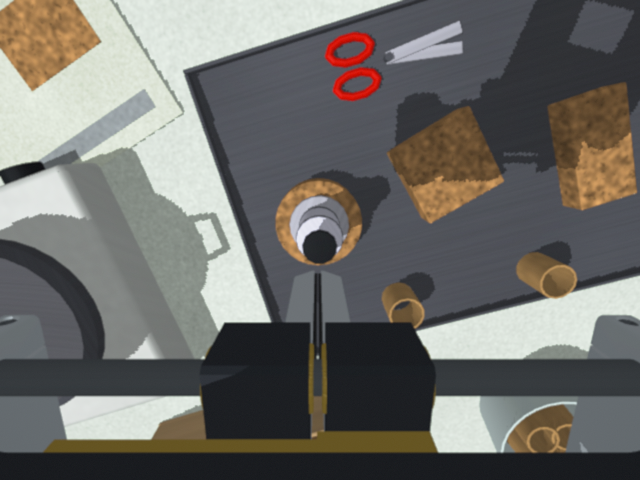

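servo_tool --motion '[5,0,0,0,14,0,0,0,23,0,0,0,30,0,0,0,35,0,0,0,37.5,0,0,0,38.5,0,0,0,38.5,0,0,0]'

```text
time_s: 15.38
ee_pos: [0.5238, -0.271, 0.1249]
eef_rot: [-1.789, 1.57, -0.545]
force: [0.1, 0.8, -0.6]
grip_width: 0.0005
```

servo_tool --motion '[0.5,0,0,0,1,0,0,0,1.5,0,0,0,1.5,0,0,0]'

```text
time_s: 15.88
ee_pos: [0.5237, -0.2709, 0.1232]
eef_rot: [1.166, 1.571, 2.41]
force: [-0.6, -0.4, 0.2]
grip_width: 0.0006
```

servo_tool --motion '[0.5,0,0,0,1,0,0,0,1,0,0,0]'

```text
time_s: 16.25
ee_pos: [0.5237, -0.271, 0.1222]
eef_rot: [1.282, 1.571, 2.526]
force: [-0.1, 0.2, -0.2]
grip_width: 0.0002
```

servo_tool --motion '[0.5,0,0,0,1,0,0,0,1,0,0,0]'

```text
time_s: 16.62
ee_pos: [0.5237, -0.271, 0.1212]
eef_rot: [1.569, 1.571, 2.813]
force: [-0.3, 0.1, 0.2]
grip_width: 0.0005
```

servo_tool --motion '[0.4,0,0,0,0.8,0,0,0,0.8,0,0,0]'

```text
time_s: 17.0
ee_pos: [0.5237, -0.271, 0.1204]
eef_rot: [1.205, 1.571, 2.449]
force: [0.2, -0.2, -0.4]
grip_width: 0.0003
```

servo_tool --motion '[0.4,0,0,0,0.8,0,0,0,0.8,0,0,0]'

```text
time_s: 17.38
ee_pos: [0.5237, -0.271, 0.1196]
eef_rot: [2.203, 1.571, -2.836]
force: [0.5, -0.3, -0.2]
grip_width: 0.0007
```

No force yet at 0.1196, although I expected contact near 0.122. I'll look.

```bash
python3 - <<'E'
from h import *
c=snap('wrist','w7.png');s=snap('side','s7.png')
W=cloud(c); w=W[225:300,280:360]; 
for v in range(230,300,5): print(v,np.round(W[v,320],4),c['color'][v,320])
im=np.hstack([cv2.resize(c['color'][200:350,240:400],(400,375)),cv2.resize(s['color'][380:480,360:467],(400,375),interpolation=2)])
cv2.imwrite('pics/c7.png',im[:,:,::-1])
E
```

```text
230 [ 0.5081 -0.263   0.0955] [232 233 243]
235 [ 0.5118 -0.2643  0.0948] [223 223 235]
240 [ 0.515  -0.2654  0.0961] [146 148 159]
245 [ 0.5119 -0.2645  0.1207] [50 51 55]
250 [ 0.515  -0.2656  0.1213] [23 23 26]
255 [ 0.5179 -0.2665  0.1225] [22 25 27]
260 [ 0.5215 -0.2677  0.1215] [37 40 42]
265 [ 0.5245 -0.2688  0.1222] [37 38 43]
270 [ 0.5279 -0.2699  0.122 ] [51 53 56]
275 [ 0.5168 -0.2665  0.1617] [59 63 64]
280 [ 0.5168 -0.2665  0.1691] [58 61 63]
285 [ 0.5169 -0.2666  0.1757] [49 51 53]
290 [ 0.5168 -0.2666  0.182 ] [49 50 53]
295 [ 0.5166 -0.2666  0.1885] [40 42 43]
```

View pics/c7.png

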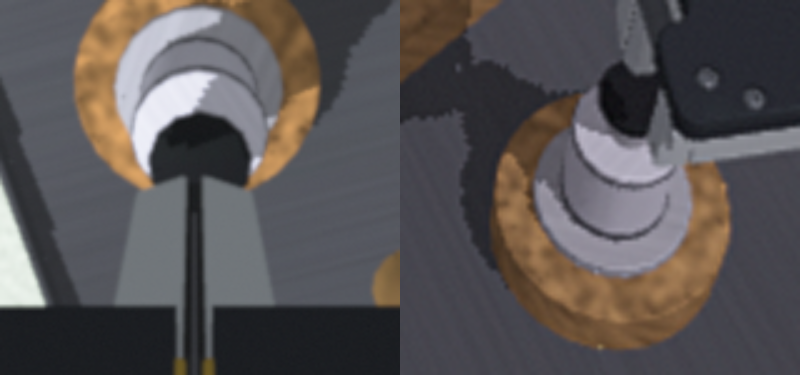

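```bash
python3 - <<'E'
from h import *
for n,p,cols in [('w7',[.5237,-.271,.1196],(300,312,320,330)),('w6',[.5237,-.271,.1633],(300,305,330)),('w1',[.4865,.3444,.1673],(215,225,415,425))]:
    c=dict(np.load(f'pics/{n}.npz')); W=cloud(c)
    print(n,'tcp px',proj(c,p),'near edge',proj(c,np.array(p)+[-.0076,.0026,0]), 'cam',(-cv2.Rodrigues(c['rvec'])[0].T@c['tvec'].ravel()).round(4))
    for u in cols: print(u,[(v,*np.round((W[v,u]-p)*1000).astype(int)) for v in range(268,330,6)])
s=dict(np.load('pics/s7.npz')); Ws=cloud(s)
print('side tcp px',proj(s,[.5237,-.271,.1196]),proj(s,[.5237,-.271,.1225]))
cv2.imwrite('pics/c7s.png',cv2.resize(s['color'][370:450,380:480],(750,600),interpolation=2)[:,:,::-1])
E
```

```text
w7 tcp px (np.float64(316.4211781369392), np.float64(263.59848858524333)) near edge (np.float64(316.4460717529363), np.float64(252.088874865535)) cam [ 0.4531 -0.2463  0.3372]
300 [(268, np.int64(-1), np.int64(-11), np.int64(2)), (274, np.int64(32), np.int64(-28), np.int64(-85)), (280, np.int64(-11), np.int64(-5), np.int64(53)), (286, np.int64(-11), np.int64(-4), np.int64(61)), (292, np.int64(-11), np.int64(-4), np.int64(69)), (298, np.int64(-11), np.int64(-4), np.int64(75)), (304, np.int64(-11), np.int64(-3), np.int64(81)), (310, np.int64(-11), np.int64(-3), np.int64(86)), (316, np.int64(-11), np.int64(-3), np.int64(93)), (322, np.int64(-32), np.int64(7), np.int64(141)), (328, np.int64(-33), np.int64(7), np.int64(144))]
312 [(268, np.int64(1), np.int64(-3), np.int64(3)), (274, np.int64(-10), np.int64(1), np.int64(46)), (280, np.int64(-10), np.int64(1), np.int64(54)), (286, np.int64(-10), np.int64(1), np.int64(61)), (292, np.int64(-10), np.int64(1), np.int64(69)), (298, np.int64(-9), np.int64(1), np.int64(74)), (304, np.int64(-10), np.int64(2), np.int64(81)), (310, np.int64(-10), np.
[... 5037 characters left out ...]
nt64(-168)), (274, np.int64(108), np.int64(99), np.int64(-167)), (280, np.int64(9), np.int64(56), np.int64(52)), (286, np.int64(8), np.int64(54), np.int64(61)), (292, np.int64(8), np.int64(52), np.int64(67)), (298, np.int64(6), np.int64(49), np.int64(76)), (304, np.int64(8), np.int64(48), np.int64(77)), (310, np.int64(9), np.int64(47), np.int64(80)), (316, np.int64(11), np.int64(46), np.int64(81)), (322, np.int64(15), np.int64(46), np.int64(81)), (328, np.int64(16), np.int64(45), np.int64(83))]
side tcp px (np.float64(423.2188950422052), np.float64(406.66774802080107)) (np.float64(423.48123514000815), np.float64(405.65343291922017))<stdin>:5: RuntimeWarning: invalid value encountered in cast
```

View pics/c7s.png

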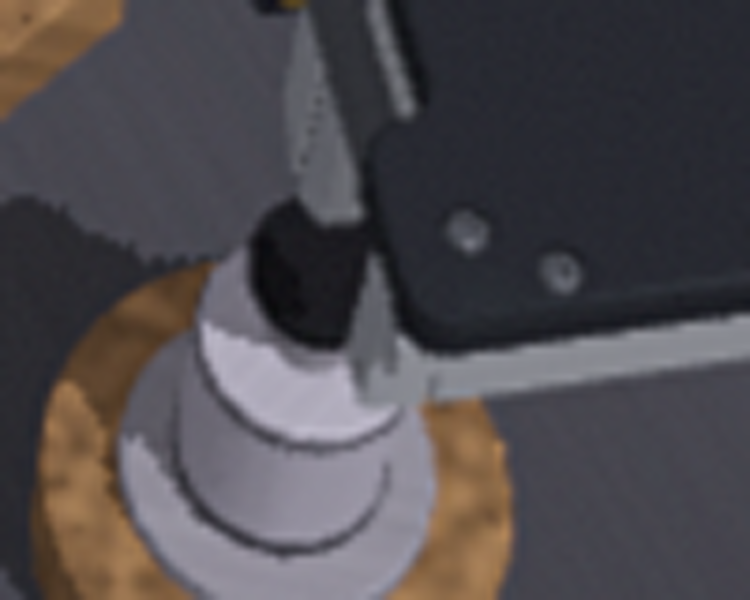

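```bash
python3 - <<'E'
from h import *
s=dict(np.load('pics/s7.npz')); W=cloud(s)
for v in range(388,408,2): print(v,[(u,*np.round(W[v,u]*1000).astype(int),s['color'][v,u].max()) for u in (420,423,425,427,432)])
t=dict(np.load('pics/top0.npz'));Wt=cloud(t); 
for b in [(520,215,560,330),(565,215,600,330)]: print(b,np.nanpercentile(Wt[b[1]:b[3],b[0]:b[2],2],[50,90,99]),Wt[270,b[0]],Wt[270,b[2]])
E
```

```text
388 [(420, np.int64(515), np.int64(-266), np.int64(169), np.uint8(110)), (423, np.int64(512), np.int64(-274), np.int64(186), np.uint8(104)), (425, np.int64(510), np.int64(-279), np.int64(197), np.uint8(102)), (427, np.int64(480), np.int64(-310), np.int64(273), np.uint8(51)), (432, np.int64(475), np.int64(-321), np.int64(297), np.uint8(50))]
390 [(420, np.int64(515), np.int64(-267), np.int64(166), np.uint8(95)), (423, np.int64(511), np.int64(-276), np.int64(185), np.uint8(101)), (425, np.int64(509), np.int64(-280), np.int64(194), np.uint8(110)), (427, np.int64(479), np.int64(-311), np.int64(273), np.uint8(58)), (432, np.int64(473), np.int64(-323), np.int64(299), np.uint8(49))]
392 [(420, np.int64(514), np.int64(-269), np.int64(166), np.uint8(101)), (423, np.int64(510), np.int64(-277), np.int64(182), np.uint8(101)), (425, np.int64(512), np.int64(-279), np.int64(184), np.uint8(110)), (427, np.int64(479), np.int64(-312), np.int64(270), np.uint8(71)), (432, np.int64(472), np.int64(-325), np.int64(299), np.uint8(49))]
394 [(420, np.int64(513), np.int64(-270), np.int64(163), np.uint8(99)), 
[... 1878 characters left out ...]
np.int64(121), np.uint8(30)), (432, np.int64(465), np.int64(-335), np.int64(298), np.uint8(30))]
406 [(420, np.int64(519), np.int64(-270), np.int64(125), np.uint8(30)), (423, np.int64(523), np.int64(-271), np.int64(122), np.uint8(34)), (425, np.int64(526), np.int64(-272), np.int64(121), np.uint8(34)), (427, np.int64(527), np.int64(-274), np.int64(123), np.uint8(29)), (432, np.int64(465), np.int64(-336), np.int64(296), np.uint8(26))]
(520, 215, 560, 330) [0.00077469 0.0039654  0.0132904 ] [ 0.51454294 -0.38661684 -0.00067545] [ 0.5156944  -0.46959373  0.01988419]
(565, 215, 600, 330) [0.06533876 0.07544569 0.09356902] [ 0.51542445 -0.47008934  0.04310847] [ 0.51413904 -0.48175853  0.16678104]
```

Both cameras agree that the real fingertips end about 39–40 mm above the reported TCP. So the earlier grip was on the 28 mm button rather than the barrel, which explains the 27 mm width, and contact should come near TCP z ≈ 0.083. I keep going down and watch the force.

servo_tool --motion '[3,0,0,0,9,0,0,0,16,0,0,0,22,0,0,0,26,0,0,0,28,0,0,0,28,0,0,0]'

```text
time_s: 18.35
ee_pos: [0.5237, -0.271, 0.0916]
eef_rot: [1.783, 1.571, 3.027]
force: [-0.2, -0.3, 0.1]
grip_width: 0.0007
```

servo_tool --motion '[1,0,0,0,2,0,0,0,3,0,0,0,3,0,0,0]'

```text
time_s: 18.85
ee_pos: [0.5237, -0.2709, 0.0886]
eef_rot: [1.374, 1.571, 2.618]
force: [0.4, 0.1, -0.2]
grip_width: 0.0001
```

```bash
python3 - <<'E'
from h import *
c=snap('wrist','w8.png');s=snap('side','s8.png');W=cloud(c);Ws=cloud(s)
print([(v,*np.round(W[v,u]*1000,1)) for u in (320,328) for v in range(240,282,4)])
print([(v,*np.round(Ws[v,u]*1000,1),s['color'][v,u].max()) for u in (420,423) for v in range(398,416,2)])
im=np.hstack([cv2.resize(c['color'][200:350,240:400],(400,375)),cv2.resize(s['color'][380:480,360:467],(400,375),interpolation=2)])
cv2.imwrite('pics/c8.png',im[:,:,::-1])
E
```

```text
[(240, np.float64(507.1), np.float64(-262.9), np.float64(96.0)), (244, np.float64(509.6), np.float64(-263.8), np.float64(95.9)), (248, np.float64(511.8), np.float64(-264.5), np.float64(96.8)), (252, np.float64(514.6), np.float64(-265.5), np.float64(95.9)), (256, np.float64(517.3), np.float64(-266.4), np.float64(95.5)), (260, np.float64(512.1), np.float64(-264.8), np.float64(120.0)), (264, np.float64(513.6), np.float64(-265.3), np.float64(122.5)), (268, np.float64(515.8), np.float64(-266.1), np.float64(122.5)), (272, np.float64(518.6), np.float64(-267.0), np.float64(120.9)), (276, np.float64(516.7), np.float64(-266.4), np.float64(132.6)), (280, np.float64(516.4), np.float64(-266.4), np.float64(139.2)), (240, np.float64(509.0), np.float64(-258.2), np.float64(94.7)), (244, np.float64(511.1), np.float64(-258.9), np.float64(96.3)), (248, np.float64(513.5), np.float64(-259.7), np.float64(96.7)), (252, np.float64(516.1), np.float64(-260.6), np.float64(96.3)), (256, np.float64(518.6), np.float64(-261.4), np.float64(96.5)), (260, np.float64(521.4), np.float64(-262.3), np.float64(96.0)), (264,
[... 1049 characters left out ...]
loat64(482.6), np.float64(-305.7), np.float64(242.6), np.uint8(52)), (400, np.float64(481.4), np.float64(-307.5), np.float64(242.4), np.uint8(51)), (402, np.float64(480.8), np.float64(-308.7), np.float64(240.5), np.uint8(57)), (404, np.float64(479.9), np.float64(-310.3), np.float64(239.6), np.uint8(69)), (406, np.float64(512.8), np.float64(-280.4), np.float64(149.0), np.uint8(88)), (408, np.float64(513.3), np.float64(-280.9), np.float64(143.9), np.uint8(98)), (410, np.float64(514.3), np.float64(-280.7), np.float64(137.1), np.uint8(86)), (412, np.float64(518.3), np.float64(-277.9), np.float64(122.3), np.uint8(19)), (414, np.float64(517.2), np.float64(-279.8), np.float64(121.2), np.uint8(18))]
```

View pics/c8.png

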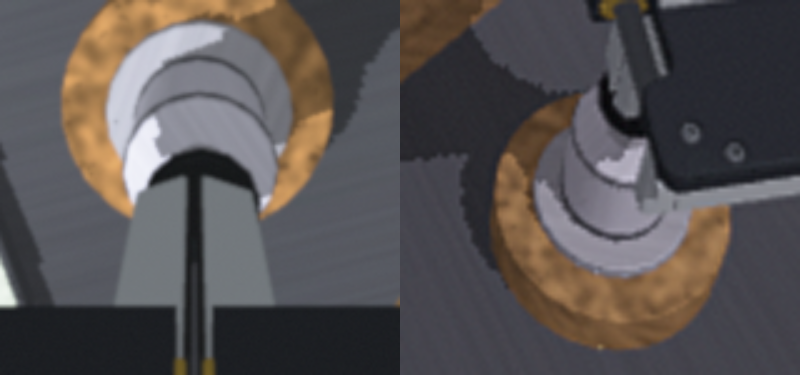

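servo_tool --motion '[1,0,0,0,2,0,0,0,3,0,0,0,3,0,0,0]'

```text
time_s: 19.45
ee_pos: [0.5237, -0.2709, 0.0856]
eef_rot: [1.284, 1.571, 2.528]
force: [-0.4, -0.3, 0.9]
grip_width: 0.0008
```

servo_tool --motion '[0.5,0,0,0,1,0,0,0,1,0,0,0]'

```text
time_s: 19.82
ee_pos: [0.5237, -0.271, 0.0846]
eef_rot: [1.817, 1.571, 3.061]
force: [0.2, -0.1, 0.4]
grip_width: 0.0003
```

servo_tool --motion '[0.5,0,0,0,1,0,0,0,1,0,0,0]'

```text
time_s: 20.2
ee_pos: [0.5238, -0.271, 0.0837]
eef_rot: [-1.899, 1.571, -0.655]
force: [-0.0, 0.5, 0.9]
grip_width: 0.0006
```

servo_tool --motion '[0.5,0,0,0,1,0,0,0,1,0,0,0]'

```text
time_s: 20.58
ee_pos: [0.5238, -0.271, 0.0827]
eef_rot: [-1.818, 1.571, -0.574]
force: [-0.1, 0.1, 1.5]
grip_width: 0.0006
```

servo_tool --motion '[0.5,0,0,0,1,0,0,0,1.5,0,0,0,2,0,0,0,2,0,0,0,2,0,0,0]'

```text
time_s: 21.32
ee_pos: [0.5238, -0.271, 0.0807]
eef_rot: [-1.407, 1.571, -0.163]
force: [0.2, -0.5, 3.3]
grip_width: 0.0007
```

```bash
python3 - <<'E'
from h import *
o=ctrl.get_obs();print({k:np.round(o[k],4) for k in ['time_s','ee_pos','force','moment']})
c=snap('wrist','w9.png');s=snap('side','s9.png');W=cloud(c)
o=ctrl.get_obs();print({k:np.round(o[k],4) for k in ['time_s','ee_pos','force','moment']})
print([(v,*np.round(W[v,u]*1000,1)) for u in (310,328) for v in range(252,282,3)])
w=W[230:285,290:350].reshape(-1,3);q=w[(w[:,2]>.109)&(w[:,2]<.1255)&(w[:,0]<.52)];print('button z',np.median(q[:,2]),q[:,2].std(),len(q))
im=np.hstack([cv2.resize(c['color'][200:350,240:400],(400,375)),cv2.resize(s['color'][380:480,360:467],(400,375),interpolation=2)])
cv2.imwrite('pics/c9.png',im[:,:,::-1])
E
```

```text
{'time_s': np.float64(21.325), 'ee_pos': array([ 0.5238, -0.271 ,  0.0807]), 'force': array([ 0.154 , -0.4656,  3.2551]), 'moment': array([0.0208, 0.0906, 0.0108])}
{'time_s': np.float64(21.425), 'ee_pos': array([ 0.5238, -0.271 ,  0.0807]), 'force': array([-0.2415,  1.0914,  2.4725]), 'moment': array([ 0.0309,  0.0364, -0.0206])}
[(252, np.float64(510.3), np.float64(-270.6), np.float64(96.4)), (255, np.float64(512.2), np.float64(-271.2), np.float64(96.2)), (258, np.float64(514.2), np.float64(-271.9), np.float64(95.4)), (261, np.float64(515.9), np.float64(-272.5), np.float64(96.0)), (264, np.float64(511.4), np.float64(-270.5), np.float64(116.0)), (267, np.float64(512.0), np.float64(-270.7), np.float64(119.1)), (270, np.float64(513.7), np.float64(-271.2), np.float64(119.0)), (273, np.float64(513.9), np.float64(-271.2), np.float64(123.1)), (276, np.float64(513.8), np.float64(-271.1), np.float64(128.1)), (279, np.float64(513.9), np.float64(-271.0), np.float64(132.2)), (252, np.float64(513.7), np.float64(-260.1), np.float64(96.7)), (255, np.float64(515.7), np.float64(-260.7), np.float64(96.4)), (258, np.float64(517.4), np.float64(-261.3), np.float64(96.7)), (261, np.float64(519.7), np.float64(-262.0), np.float64(95.4)), (264, np.float64(514.3), np.float64(-260.9), np.float64(116.8)), (267, np.float64(515.3), np.float64(-261.3), np.float64(118.7)), (270, np.float64(517.1), np.float64(-261.9), np.float64(118.3)), (273, np.float64(517.3), np.float64(-262.1), np.float64(122.6)), (276, np.float64(516.5), np.float64(-262.0), np.float64(129.1)), (279, np.float64(516.8), np.float64(-262.2), np.float64(132.5))]
button z 0.11855149812133549 0.00254379379289577 407
```

View pics/c9.png

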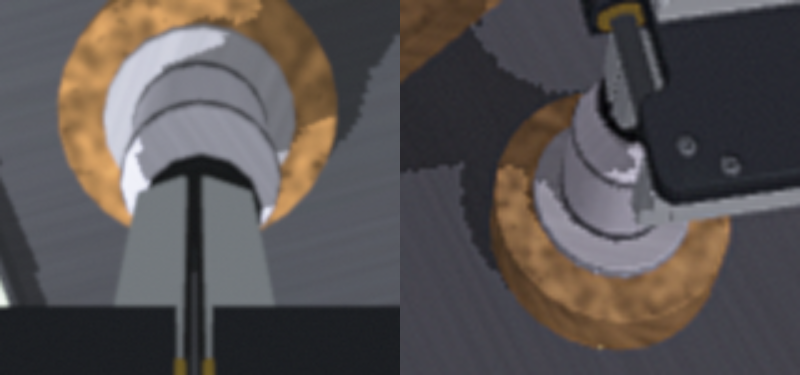

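The pin is about 3 mm down by both force and depth, which puts contact at TCP z ≈ 0.084 and the target near 0.074. I press on slowly, then check.

servo_tool --motion '[0.7,0,0,0,1.4,0,0,0,2.1,0,0,0,2.8,0,0,0,3.5,0,0,0,4.2,0,0,0,4.9,0,0,0,5.5,0,0,0,6,0,0,0,6.3,0,0,0,6.3,0,0,0,6.3,0,0,0]'

```text
time_s: 22.92
ee_pos: [0.5238, -0.271, 0.0744]
eef_rot: [-1.946, 1.571, -0.702]
force: [-0.5, 0.6, 5.4]
grip_width: 0.0003
```

```bash
python3 - <<'E'
from h import *
F=[]
for i in range(3):
    o=ctrl.get_obs();F.append(o['force'][2]); c=snap('wrist',f'w10{i}.png')
    W=cloud(c); w=W[230:290,290:350].reshape(-1,3)
    for n,lo,hi,x in [('button',.105,.1185,.520),('barrel',.092,.1,.52)]:
        q=w[(w[:,2]>lo)&(w[:,2]<hi)&(w[:,0]<x)];print(n,np.median(q[:,2]).round(4),len(q))
o=ctrl.get_obs();F.append(o['force'][2]);print(F,o['time_s'],o['ee_pos'])
s=snap('side','s10.png')
print([(v,*np.round(W[v,u]*1000,1)) for u in (310,328) for v in range(255,282,3)])
im=np.hstack([cv2.resize(c['color'][225:300,280:360],(400,375),interpolation=2),cv2.resize(s['color'][390:440,395:448],(400,375),interpolation=2)])
cv2.imwrite('pics/c10.png',im[:,:,::-1])
E
```

```text
button 0.1124 390
barrel 0.0959 1038
button 0.1123 395
barrel 0.0959 1038
button 0.1123 389
barrel 0.096 1039
[np.float64(5.394989966167477), np.float64(5.435988229756477), np.float64(6.131966042105132), np.float64(6.2680371067170615)] 23.075 [ 0.52380326 -0.2710106   0.07448684]
[(255, np.float64(510.2), np.float64(-270.4), np.float64(96.5)), (258, np.float64(512.1), np.float64(-271.1), np.float64(96.2)), (261, np.float64(513.8), np.float64(-271.6), np.float64(96.6)), (264, np.float64(511.4), np.float64(-270.5), np.float64(109.6)), (267, np.float64(512.3), np.float64(-270.8), np.float64(112.1)), (270, np.float64(513.6), np.float64(-271.2), np.float64(113.1)), (273, np.float64(514.1), np.float64(-271.3), np.float64(116.5)), (276, np.float64(513.3), np.float64(-270.9), np.float64(123.3)), (279, np.float64(nan), np.float64(nan), np.float64(nan)), (255, np.float64(513.8), np.float64(-260.3), np.float64(96.1)), (258, np.float64(515.8), np.float64(-260.9), np.float64(95.5)), (261, np.float64(517.4), np.float64(-261.5), np.float64(96.2)), (264, np.float64(514.2), np.float64(-260.9), np.float64(110.8)), (267, np.float64(515.3), np.float64(-261.3), np.float64(112.7)), (270, np.float64(516.7), np.float64(-261.8), np.float64(113.2)), (273, np.float64(517.2), np.float64(-262.0), np.float64(116.7)), (276, np.float64(516.5), np.float64(-262.0), np.float64(122.8)), (279, np.float64(516.2), np.float64(-262.0), np.float64(127.9))]
```

View pics/c10.png

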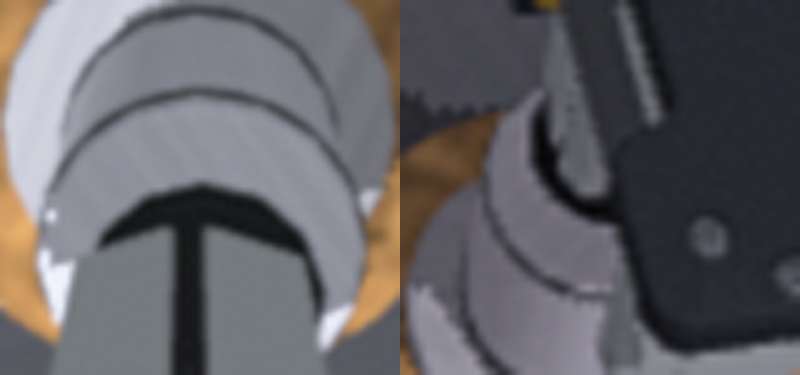

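Now about 9.5 mm: depth gives 9.4 mm and the mean force is 5.8 N. I add 0.5 mm and hold over a second.

servo_tool --motion '[0.3,0,0,0,0.5,0,0,0,0.5,0,0,0,0.5,0,0,0,0.5,0,0,0,0.5,0,0,0,0.5,0,0,0,0.5,0,0,0,0.5,0,0,0,0.5,0,0,0,0.5,0,0,0,0.5,0,0,0]'

```text
time_s: 24.62
ee_pos: [0.5238, -0.271, 0.074]
eef_rot: [-1.799, 1.571, -0.555]
force: [-0.6, 0.6, 5.1]
grip_width: 0.0001
```

```bash
python3 - <<'E'
from h import *
F=[]
for i in range(2):
    F.append(ctrl.get_obs()['force'][2]); c=snap('wrist',f'w11{i}.png')
W=cloud(c); w=W[230:290,290:350].reshape(-1,3)
for n,lo,hi,x in [('button',.105,.1185,.520),('barrel',.092,.1,.52)]:
    q=w[(w[:,2]>lo)&(w[:,2]<hi)&(w[:,0]<x)];print(n,np.median(q[:,2]).round(4),len(q))
o=ctrl.get_obs();print(F,o['force'],o['time_s'],o['ee_pos'])
E
```

```text
button 0.1118 404
barrel 0.0959 1025
[np.float64(5.113945743643582), np.float64(5.71890322116412)] [-0.43223598  0.09849893  5.97649126] 24.725 [ 0.52378991 -0.27103227  0.07397853]
```

That is about 10.1 mm by depth and 5.6–6 N, held for over a second. Now straight up to let it spring back, then clear.

servo_tool --motion '[0,0,0,0,-1.5,0,0,0,-3.5,0,0,0,-6,0,0,0,-8.5,0,0,0,-11,0,0,0,-14,0,0,0,-20,0,0,0,-30,0,0,0,-45,0,0,0,-65,0,0,0,-90,0,0,0,-115,0,0,0,-140,0,0,0,-155,0,0,0,-160,0,0,0,-160,0,0,0]'

```text
time_s: 26.85
ee_pos: [0.5236, -0.2709, 0.2335]
eef_rot: [1.37, 1.57, 2.614]
force: [-0.3, -0.9, -0.5]
grip_width: 0.0002
```

```bash
python3 - <<'E'
from h import *
o=ctrl.get_obs();print({k:np.round(o[k],4) for k in ['time_s','ee_pos','force']})
c=snap('wrist','w12.png');s=snap('side','s12.png');W=cloud(c)
z=W[...,2][150:330,250:390]; q=z[(z>.105)&(z<.135)]; print('button z',np.median(q),len(q)); q=z[(z>.09)&(z<.101)];print('barrel',np.median(q))
Ws=cloud(s);w=Ws[395:479,375:460].reshape(-1,3); w=w[(w[:,2]>.024)&(w[:,2]<.038)]; print('disc side',(w.min(0)+w.max(0))/2)
im=np.hstack([cv2.resize(c['color'][150:330,224:416],(400,375)),cv2.resize(s['color'][360:480,350:478],(400,375),interpolation=2)])
cv2.imwrite('pics/c12.png',im[:,:,::-1])
E
```

```text
{'time_s': np.float64(26.85), 'ee_pos': array([ 0.5236, -0.2709,  0.2335]), 'force': array([-0.2897, -0.9015, -0.4624])}
button z 0.12200609459138997 602
barrel 0.09584984645787743
disc side [ 0.52382981 -0.2705835   0.03096612]
```

View pics/c12.png

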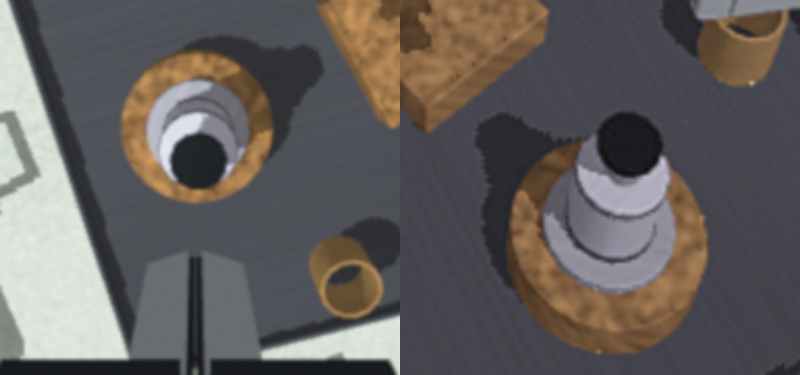

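The button is back up at z = 0.122, the gauge stands centred, and the disc has not moved. Handing in.

```bash
python3 -c "
from station import ctrl
print(ctrl.hand_in())"
```

```text
the job is handed in; nothing more can be done
None
```

I moved the gauge nearest the base onto the round cork sample and let go of it. I then pushed its button down about 10 mm, held it for over a second, and let it spring back. The job was handed in at about 27 s; no verdict was reported.

**Final checks:**
- **Placing:** the gauge stands upright and looks centred in the wrist and side views. The disc is at about (0.524, -0.271), within 0.5 mm of where it was at the start.
- **Press depth:** about 10.1 mm from the depth images (button against barrel top), with 5.1–6.0 N on the wrist. I did not see the black line itself meet the barrel, because the fingers hid it.
- **Spring-back:** the button top is back at z = 0.122, its height before the press, and the arm is clear of the gauge.

**What disagreed:** in both camera views the fingertips end about 40 mm above the reported TCP. Because of that, I gripped the gauge by its 28 mm black button (width reading 27 mm), not by the barrel 48 mm up. It did not slip, and it went down with only a few newtons. I found the press contact from force and depth instead of from the reported TCP height.

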